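# Uncap the pack and close the test jig

## Task

Get the battery pack ready for its test: first work every red cap off its stud, twisting it to and fro while pulling so that the pack is not dragged up out of its nest, and put the caps in the blue tray. Then turn the orange clamp knob anticlockwise to free the contact bar, slide the bar fully home over the studs, and turn the knob clockwise all the way to lock it there.

Things in the scene. Friction and masses are not known exactly. Their poses are not given: they have to be found in the camera images.
- jig: test jig fixed to the bench: dark steel base 260 (x) by 370 (y) by 12 mm, two aluminium rails along x at y +-165 mm, tops at z 80 mm; between them a battery pack with green cells, 100 by 270 mm, top at z 62 mm, with three brass studs 20 mm high at jig x -50 mm, y -85, 0 and +85 mm. Origin: centre of the base's underside, z up. Its yaw is within 0.2 rad of the world.
- stud_row (a point): middle of the stud row, on the pack's top. The springy studs grip a cap over its first 17 mm of rise. A straight pull slips only at about 45 to 65 N, too much for the pack; twisted to and fro 0.4 to 0.5 rad each way (0.45 N m) while it is pulled, rising under 3 mm a swing, a cap walks off with less than 25 N. Then it is loose.
- pack (a joint): how far the pack has been dragged up out of its nest, m: 0 seated. It weighs 15 N and is held by clips of 2.5 N per mm more, so a pull of 30 N lifts it 6 mm; it drops back by itself. It must never rise more than 6 mm.
- bar (a joint): travel of the dark contact bar, m: 0 parked at the jig's far (+x) end, 0.110 fully home at its stop over the studs; grows towards jig -x. Bar: 370 mm along y, 40 mm wide, z 86 to 100 mm, centre at jig x = 0.060 - value. It cannot pass a cap still on its stud. Starts at 0 to 0.03. Free, it needs 3 N, clamped over 40 N; slide it by holding the knob.
- clamp (a joint): angle of the orange clamp knob on the bar, rad: 0 fully loosened, 1.4 fully locked at its end stop; grows clockwise seen from above. The bar is free below about 0.6; locked means above 1.1. Turning takes about 0.1 N m. Starts locked, 1.2 to 1.4.
- knob_grip (a point): grip point of the clamp knob, on its upright axis, turning with it, z about 126 mm. The orange grip is a bar 40 mm long (point x), 12 mm wide (y), from 12 mm below to 10 mm above this point; the contact bar's top is 26 mm below. At joint value 0 its x lies along jig x. It stands at jig y -165 mm on the contact bar's centre line and travels with it.
- tray: blue open plastic tray for the caps, loose, 200 mm (its x) by 140 mm (y) by 35 mm high, walls and floor 4 mm, 0.45 kg; origin at the centre of its underside. To the left or right of the jig; a grey scrap bin stands on the other side.
- cap1: red push-fit cap 1: 12-sided cylinder 31 mm across, 34 mm high, 25 g, open below with a 14 mm bore; two side lugs 8 mm wide along its own y (41 mm over them), white stripe along y on top. Origin: centre of its open underside, z up. Grip the body, fingers closing along its x. Starts fully down on stud 1 (jig y -85 mm, underside at z 62 mm), x within 0.4 rad of the jig's. May be absent (None).
- cap2: red push-fit cap 2: 12-sided cylinder 31 mm across, 34 mm high, 25 g, open below with a 14 mm bore; two side lugs 8 mm wide along its own y (41 mm over them), white stripe along y on top. Origin: centre of its open underside, z up. Grip the body, fingers closing along its x. Starts fully down on stud 2 (jig y +0 mm, underside at z 62 mm), x within 0.4 rad of the jig's. May be absent (None).
- cap3: red push-fit cap 3: 12-sided cylinder 31 mm across, 34 mm high, 25 g, open below with a 14 mm bore; two side lugs 8 mm wide along its own y (41 mm over them), white stripe along y on top. Origin: centre of its open underside, z up. Grip the body, fingers closing along its x. Starts fully down on stud 3 (jig y +85 mm, underside at z 62 mm), x within 0.4 rad of the jig's. May be absent (None).
Mind the look-alikes: they are no part of the job. What is shaped like the cap3 but grey or purple is not meant.

How it is judged:
By the outcome, as a careful person would: the job done as asked, in the order asked, and still so for the second after the job is handed in, with the robot touching nothing.
Of cap1, cap2, cap3 only 2 to 3 are there at a start; the rules pass over those that are not, and their reading is None.
At some moment in a run one of tray may be knocked a few centimetres aside while the robot is not near it.
Once in a run the grip may slacken for a moment while it holds something.
It also fails if it takes over 210 s, if anything falls off the work surface, if the arm or the gripper's body presses on something with over 40 N, if the wrist force passes 120 N, or if a joint passes its speed limit or range.

## Robot

A 7-joint arm with a two-finger parallel gripper is mounted at the origin on the work surface. World frame = base frame: x ahead of the robot, y to its left, z up, the work surface at z = 0. Lengths are in mm, angles in rad, forces in N, time in s.
With the tool pointing down it reaches from about 400 to 875 mm from the base axis. Payload 4.4 kg.
Tool frame: the origin (TCP) lies on the centre line of the jaws, within the pads' length; the fingertips stand 25 mm ahead of it and the grasp point (between the pads) lies 6 mm ahead of it (ctrl.finger_overhang is the distance from the TCP to the fingertips, in mm); z points along the fingers, y is the line along which they close (so a half turn about z gives the same grasp; the last joint's range is limited). The gripper opens to 85 mm and grips with 20 to 120 N. Pads are 22 mm wide; open, the fingers measure 114 mm over their backs; the gripper's body (76 mm by 85 mm) begins 54 mm behind the grasp point. The pads swing forward as they close: fully open they stand 13 mm farther back than shut.
Start: joints at [-1.205, 0.628, 0.038, 1.517, -0.027, 0.996, -0.02], TCP at [272.009, 590.363, 256.313] pointing down, gripper open.
Joint ranges: [-3.06, 3.06], [-0.37, 2.12], [-1.25, 1.32], [0.18, 2.47], [-1.1, 4.24], [0.23, 1.98], [-2.94, 2.94]. Speed limits (rad/s): [2.57, 2.57, 3.14, 3.14, 3.14, 3.14, 3.14].

## Interface

Orientations are given as [roll, pitch, yaw] about the fixed x, y, z axes, in that order (R = Rz(yaw) Ry(pitch) Rx(roll)).
In Python, from cell import ctrl gives the robot as it stands. The module is installed in compiled form; this text tells all that it offers.
- The arm moves only by the tool play_rows, never from a script. Its argument "targets" is a list of rows, each a list of 5 numbers: the closure, from 0 (fully open) to 1 (shut), then the shift along the tool's x, y, z in cm, then the turn about the tool's z in degrees. In form: [[gripper, dx, dy, dz, spin], ...]. A call has 1 to 10 rows; each row is the pose to reach, as a shift and turn from the pose commanded when the call began, along the tool's axes at that moment; what a row does not reach only later rows make up. A row lasts 1/10 s, in which the tool goes at most 50 mm and 8.59 degrees, less where a joint would pass 70% of its speed; a pose out of reach is approached as far as the arm can. A call with a gripper value outside its range is refused whole. The fingers move at their own pace and stop on an object; the grip force is fixed at half the most. Time passes only in rows, so rows that repeat a pose let the fingers close. It gives the time, the measured TCP pose, the force, the opening and the grip force at its end, in the units of the state.
- ctrl.read_state(): the state, without advancing time (a new reading comes with each control period).
- ctrl.get_image(name): name is "scene" or "top"; returns (picture, depth): 420x560x3 uint8, red, green, blue; 420x560 float32, mm along the optical axis (not along the pixel's ray), 0 where there is no reading.
- ctrl.calibration(name): a dict with "vfov" (degrees; the focal length in pixels is half the picture's height over the tangent of half this angle, whatever the lens; pixels are square), "cx", "cy" (the principal point, pixels), "extrinsics" (4x4, takes a point from camera to world coordinates). Camera axes: x right, y down, z forward; pixel columns grow to the right and rows downward; lengths in mm; the calibration is good to about 2 mm. A picture is of the moment at which its call begins. calibration takes no time and is no camera call.
- ctrl.finish_job(): hands the job in; it is judged then, once.
Trained networks look in the newest picture that a camera, given by its name, has taken for a name from the list of things; names that differ only in an ending like _2 or _b are one class to them, and where a whole thing is asked for, a point or a joint stands for the part that bears it (a point fixed in the world has none). Each returns a list of dicts, best first, with "confidence" (0 to 1); they miss things now and then, are a little off and sometimes report something else, mostly with a low value. They report only what shows in the picture. A call takes as long as a camera call. They do not tell look-alikes from the thing itself.
- ctrl.search_frame(camera, name): "bbox" ([left, top, right, bottom] in pixels, round what is visible of it).
- ctrl.trace(camera, name): "pixels" (420x560 bool, what is visible of it) and "bbox" ([left, top, right, bottom] in pixels, round what is visible of it).
The state is a dict: "clock": time; "qpos": joint angles; "qd": joint speeds; "tau": joint torques, N m; "eef_pos": TCP position; "tool_rot": TCP orientation; "force": force on the tool from outside, world axes, zero at the start; "torque": the same for the moment, N m; "width": finger opening in mm; "gripper_force": force on a finger pad.
Only numpy, scipy, OpenCV 4.12 (cv2) and the standard library are available. Lean on these libraries where they do the work, as an engineer would, in place of code of your own. Each camera call takes 0.05 s, during which the arm holds its last target. There are 200 camera calls.

## Working session

There is one attempt and no reset: what is moved stays moved. The work goes in short steps, Python scripts to look and compute and a tool call to move; the robot and the scene stay as the last step left them, time stands still between calls to the robot, and variables do not carry over. Pictures are saved under pics/ and viewed, at most 14 in all, crops included, and the job is handed in when it is done.

Besides the shell and the picture viewer there is one more tool, called after "Call:" by a JSON object that holds its "api" and its "payload". play_rows: Moves the arm, as the interface text tells. Its arguments: {"type":"object","properties":{"targets":{"type":"array"}},"required":["targets"]}

```bash
mkdir -p pics; cat > h.py <<'E'
import numpy as np, cv2
from cell import ctrl
def cal(n):
    c=ctrl.calibration(n); f=210/np.tan(np.radians(c["vfov"])/2); return f,c["cx"],c["cy"],np.array(c["extrinsics"])
def snap(n,save=None):
    im,d=ctrl.get_image(n)
    if save: cv2.imwrite("pics/"+save,im[:,:,::-1])
    return im,d
def cloud(n,d):
    f,cx,cy,T=cal(n); v,u=np.mgrid[:420,:560]
    P=np.stack([(u-cx)/f*d,(v-cy)/f*d,d],-1); return P@T[:3,:3].T+T[:3,3]
E
python3 - <<'E'
from h import *
for n in("top","scene"):
    im,d=snap(n,n+"0.png"); print(n,cal(n)[:3],cal(n)[3].round(2).tolist())
    np.savez(n+"0.npz",im=im,d=d)
    for k in("jig","tray","cap1","knob_grip","bar"):
        print(k,[(np.round(r["bbox"]).tolist(),round(r["confidence"],2)) for r in ctrl.search_frame(n,k)])
s=ctrl.read_state();print(s)
a=np.hstack([cv2.imread("pics/top0.png"),cv2.imread("pics/scene0.png")])
E
```

```text
top (np.float64(504.7154733127158), 286.5728974449153, 206.36557072564662) [[-0.02, -0.99, 0.15, 322.44], [-1.0, 0.02, 0.0, -12.48], [-0.0, -0.15, -0.99, 1372.9], [0.0, 0.0, 0.0, 1.0]]
jig [([203.0, 152.0, 352.0, 257.0], 0.95)]
tray [([386.0, 182.0, 454.0, 267.0], 0.64)]
cap1 [([199.0, 284.0, 216.0, 298.0], 0.72), ([234.0, 213.0, 250.0, 225.0], 0.69), ([175.0, 271.0, 190.0, 281.0], 0.6), ([219.0, 127.0, 231.0, 144.0], 0.58), ([272.0, 217.0, 284.0, 226.0], 0.45)]
knob_grip [([226.0, 205.0, 325.0, 246.0], 0.72)]
bar []
scene (np.float64(425.19050924909783), 278.3194095959515, 210.27927757530716) [[-0.84, 0.42, -0.34, 843.48], [0.54, 0.67, -0.51, 498.4], [0.01, -0.61, -0.79, 863.3], [0.0, 0.0, 0.0, 1.0]]
jig [([196.0, 156.0, 360.0, 325.0], 0.73)]
tray [([180.0, 114.0, 258.0, 165.0], 0.59)]
cap1 [([304.0, 232.0, 322.0, 254.0], 0.83), ([222.0, 323.0, 235.0, 343.0], 0.77), ([282.0, 205.0, 299.0, 224.0], 0.67), ([393.0, 274.0, 412.0, 290.0], 0.5), ([392.0, 248.0, 404.0, 264.0], 0.5)]
knob_grip [([220.0, 157.0, 228.0, 177.0], 0.67)]
bar [([214.0, 162.0, 304.0, 296.0], 0.86)]
{'clock': 0.6, 'qpos': array([-1.20478383,  0.62836761,  0.03849055,  1.5174331 , -0.02701167,
        0.99630328, -0.02000218]), 'qd': array([-0.0004383 , -0.00038656,  0.00055995, -0.00060332,  0.00021463,
        0.00031902,  0.00111534]), 'tau': array([ 1.07877127e-04, -5.62974465e+01,  1.22458868e+00, -1.93698174e+01,
        1.07939084e-02,  1.94164801e-03,  5.00270076e-06]), 'eef_pos': array([272.00427981, 590.3473285 , 256.32364093]), 'tool_rot': array([ 3.14158705e+00, -5.27873987e-05,  2.70975352e+00]), 'force': array([-1.45618354, -0.6590472 ,  0.75669404]), 'torque': array([-0.02779789,  0.00905368,  0.04026674]), 'gripper_force': 0.0, 'width': 85.15761988951715}
```

View pics/top0.png

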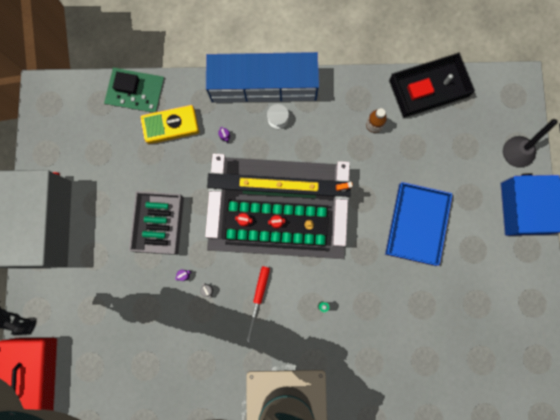

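View pics/scene0.png

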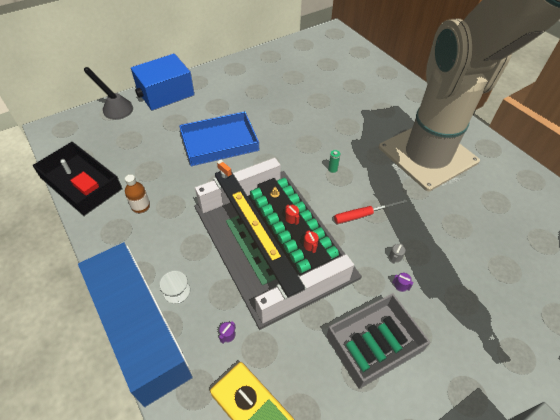

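Jig is centred near (279,205) in the top view. Stud 1 (309,225) is bare brass, so cap1 is absent. Caps 2 and 3 are at (277,221) and (244,219), the knob at (344,186) and the tray at (420,224); the grey bin is on the left.

```bash
cat > m.py <<'E'
from h import *
def measure(n,im,d,box=None,verb=True):
    W=cloud(n,d); h=cv2.cvtColor(im,cv2.COLOR_RGB2HSV).astype(int); H,S,V=h[...,0],h[...,1],h[...,2]
    ok=d>0; out={}
    def comp(m,mn):
        k,l,st,c=cv2.connectedComponentsWithStats(m.astype(np.uint8)); return [l==i for i in range(1,k) if st[i,4]>=mn]
    red=((H<6)|(H>172))&(S>150)&(V>90)&ok&(W[...,2]>55)&(W[...,2]<250)
    out["red"]=[]
    for m in comp(red,15):
        P=W[m]; top=P[P[:,2]>np.percentile(P[:,2],95)-6]; out["red"].append((P[:,2].max().round(1),(top.min(0)/2+top.max(0)/2).round(1),len(P)))
    org=(H>=6)&(H<17)&(S>150)&(V>120)&ok&(W[...,2]>100)&(W[...,2]<170)
    out["org"]=[]
    for m in comp(org,10):
        P=W[m]; top=P[P[:,2]>np.percentile(P[:,2],90)-5]; r=cv2.minAreaRect(top[:,:2].astype(np.float32)); c=np.linalg.eigh(np.cov(top[:,:2].T))[1][:,1]
        out["org"].append((top.mean(0).round(1),np.round(r[0],1),np.round(r[1],1),round(float(np.arctan2(c[1],c[0])),3),len(P)))
    blu=(H>100)&(H<125)&(S>130)&ok&(W[...,2]<60)&(W[...,2]>-10)
    out["blue"]=[]
    for m in comp(blu,400):
        P=W[m]; r=cv2.minAreaRect(P[:,:2].astype(np.float32)); out["blue"].append((np.round(r[0],1),np.round(r[1],1),round(r[2],1)))
    alu=(S<60)&(V>140)&ok&(abs(W[...,2]-80)<8)
    out["alu"]=[]
    for m in comp(alu,60):
        P=W[m]; r=cv2.minAreaRect(P[:,:2].astype(np.float32)); out["alu"].append((np.round(r[0],1),np.round(r[1],1),round(r[2],1),P[:,2].mean().round(1)))
    return out
E
python3 - <<'E'
from m import *
for n in("top","scene"):
    z=np.load(n+"0.npz")
    for k,v in measure(n,z["im"],z["d"]).items(): print(n,k,*v,sep="\n   ")
im=np.load("top0.npz")["im"][145:265,195:365]
cv2.imwrite("pics/crop1.png",cv2.resize(im[:,:,::-1],None,fx=4.5,fy=4.5,interpolation=cv2.INTER_CUBIC))
E
```

```text
top
   red
   (np.float64(101.6), array([493.5, 100.9,  96.8]), 129)
   (np.float64(101.3), array([484.3,  16.6,  97.3]), 125)
   (np.float64(108.0), array([116.5, 651.9,  92.7]), 2485)
top
   org
   (array([ 565.5, -151.1,  136.5]), array([ 565.6, -150.7]), array([11.8, 26.7]), 1.833, 66)
top
   blue
   (array([ 515.4, -602.1]), array([148.4,  32.4]), 11.5)
   (array([ 479.8, -371.1]), array([152.9, 199.6]), 76.1)
top
   alu
   (array([642.9, 167.9]), array([31.2, 53.6]), 83.8, np.float64(79.7))
   (array([ 616.3, -160.4]), array([29.9, 50.8]), 87.0, np.float64(80.3))
   (array([511.2, 178.4]), array([ 32.8, 124.7]), 86.9, np.float64(79.7))
   (array([ 484.6, -149.6]), array([ 30.3, 124.8]), 85.4, np.float64(80.0))
scene
   red
   (np.float64(100.0), array([485.7,  23.1,  96.1]), 206)
   (np.float64(99.1), array([492.8, 102.5,  95.4]), 220)
scene
   org
   (array([ 565.7, -147.5,  136.1]), array([ 565.3, -149.3]), array([11.6, 33.3]), 1.787, 102)
scene
   blue
   (array([ 545. , -617.9]), array([ 92.5, 183.9]), 54.1)
   (array([ 479.1, -366. ]), array([156.6, 199.6]), 75.6)
   (array([890., 200.]), array([ 3.1, 96.3]), 89.5)
scene
   alu
   (array([  692.3, -1199.3]), array([ 20.9, 382.1]), 89.2, np.float64(79.9))
   (array([ 480.8, -145.3]), array([ 33.4, 119.2]), 86.0, np.float64(79.9))
   (array([ 613. , -156.4]), array([36.3, 55.6]), 85.9, np.float64(80.2))
   (array([508.8, 182.8]), array([ 33.1, 123.5]), 85.5, np.float64(79.9))
   (array([630.9, 172.8]), array([33.5, 74.3]), 84.0, np.float64(80.3))
```

View pics/crop1.png

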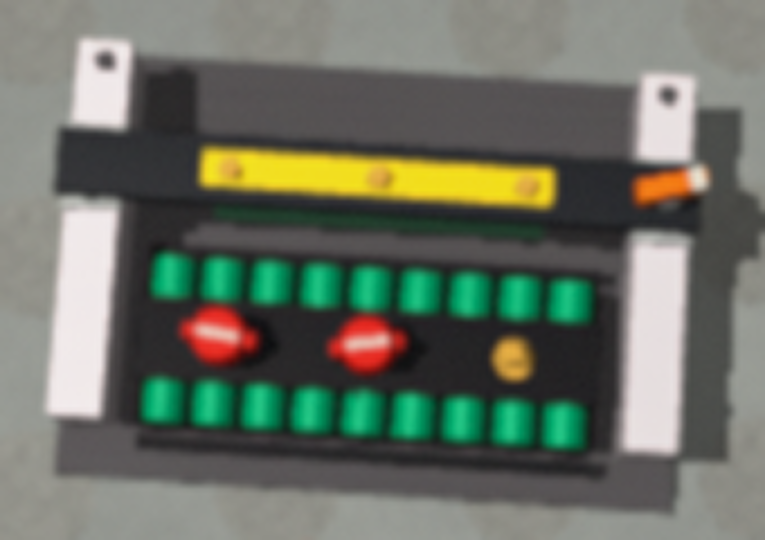

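```bash
cat > g.py <<'E'
from h import *
def go(x,y,z,yaw,s=None):
    s=s or ctrl.read_state(); p=s["eef_pos"]; c=s["tool_rot"][2]
    dx,dy,dz=x-p[0],y-p[1],z-p[2]
    sp=(yaw-c+np.pi/2)%np.pi-np.pi/2
    print("shift cm",np.round([(dx*np.cos(c)+dy*np.sin(c))/10,(dx*np.sin(c)-dy*np.cos(c))/10,-dz/10],2),"spin",round(-np.degrees(sp),1),"d",round(float(np.hypot(dx,dy)),1),"from",p.round(1),round(c,3),"w",s["width"].round(1),"F",s["force"].round(1),"t",round(s["clock"],1), "q7",s["qpos"][6].round(2))
E
python3 - <<'E'
from g import *
for n in("top","scene"):
    z=np.load(n+"0.npz"); im,d=z["im"],z["d"]; W=cloud(n,d); h=cv2.cvtColor(im,cv2.COLOR_RGB2HSV)
    for c in((485,18.5),(492.6,102.5)):
        r=np.hypot(W[...,0]-c[0],W[...,1]-c[1])
        m=(r<17)&(W[...,2]>85)&(h[...,1]<150)&(h[...,2]>140); P=W[m][:,:2]
        v=np.linalg.eigh(np.cov(P.T))[1][:,1]; print(n,c,len(P),P.mean(0).round(1),"yaw",round(float((np.arctan2(v[1],v[0])%np.pi)-np.pi/2),3))
go(492.6,102.4,200,np.pi/2-.24)
E
```

```text
top (485, 18.5) 33 [486.4  14.4] yaw 0.119
top (492.6, 102.5) 31 [493.2 100.4] yaw -0.218
scene (485, 18.5) 22 [484.   18.6] yaw 0.034
scene (492.6, 102.5) 28 [490.3 103.5] yaw -0.095Traceback (most recent call last):
  File "<stdin>", line 8, in <module>
  File "g.py", line 6, in go
    print("shift cm",np.round([(dx*np.cos(c)+dy*np.sin(c))/10,(dx*np.sin(c)-dy*np.cos(c))/10,-dz/10],2),"spin",round(-np.degrees(sp),1),"d",round(float(np.hypot(dx,dy)),1),"from",p.round(1),round(c,3),"w",s["width"].round(1),"F",s["force"].round(1),"t",round(s["clock"],1), "q7",s["qpos"][6].round(2))
                                                                                                                                                                                                             ^^^^^^^^^^^^^^^^
AttributeError: 'float' object has no attribute 'round'
```

```bash
sed -i 's/s\["width"\].round(1)/round(float(s["width"]),1)/' g.py
python3 -c "
from g import *
go(492.4,102.4,200,np.pi/2-.2)"
```

```text
shift cm [-40.44 -35.09   5.63] spin 76.7 d 535.4 from [272.  590.3 256.3] 2.71 w 85.2 F [-1.5 -0.7  0.8] t 0.6 q7 -0.02
```

Call:
{"api": "play_rows", "payload": {"targets": [[0,-4.0,-3.5,0,7],[0,-8.1,-7.0,0,15],[0,-12.1,-10.5,0.5,23],[0,-16.2,-14.0,1,31],[0,-20.2,-17.5,2,39],[0,-24.3,-21.1,3,46],[0,-28.3,-24.6,3.5,54],[0,-32.4,-28.1,4,62],[0,-36.4,-31.6,4.8,70],[0,-40.4,-35.1,5.6,76.7]]}}

```text
clock: 1.6
eef_pos: [477.1, 136.1, 206.0]
tool_rot: [3.14, -0.001, 1.366]
force: [0.4, 0.1, -0.6]
width: 85.4
gripper_force: 0.0
```

```bash
python3 -c "
from m import *
from g import *
go(492.4,102.4,94,np.pi/2-.2)
for n in('top','scene'):
    im,d=snap(n,n+'1.png')
    for k,v in measure(n,im,d).items(): print(n,k,*v,sep='\n   ')
"
```

```text
shift cm [-2.99  2.18 11.2 ] spin -0.3 d 37.0 from [477.1 136.1 206. ] 1.366 w 85.4 F [ 0.4  0.1 -0.6] t 1.6 q7 -0.23
top
   red
   (np.float64(103.3), array([491.8, 100.7,  98.5]), 132)
   (np.float64(102.8), array([485.1,  15.5,  98.1]), 86)
   (np.float64(107.8), array([105.4, 652.6,  92.7]), 3369)
top
   org
   (array([ 565.3, -150.4,  136.2]), array([ 565.5, -150.6]), array([10.9, 27.8]), 1.814, 69)
top
   blue
   (array([ 516.3, -603. ]), array([148.4,  30.7]), 10.6)
   (array([ 479.8, -371.5]), array([153.7, 200.4]), 76.0)
top
   alu
   (array([646.5, 167.9]), array([30.5, 45.8]), 85.0, np.float64(79.5))
   (array([ 616.2, -160.3]), array([29.6, 51.8]), 87.3, np.float64(80.0))
   (array([ 512.4, -151.9]), array([29.9, 69.3]), 85.8, np.float64(80.3))
scene
   red
   (np.float64(99.7), array([490.6,  19.5,  95.6]), 162)
   (np.float64(99.6), array([492.7, 104. ,  95.9]), 220)
scene
   org
   (array([ 565.4, -146.4,  136.5]), array([ 565.7, -149. ]), array([12. , 35.1]), 1.809, 103)
scene
   blue
   (array([ 545.5, -620.2]), array([ 91.4, 185. ]), 53.0)
   (array([ 475.4, -380.5]), array([185.2, 198.9]), 75.9)
   (array([889.9, 200.1]), array([ 3.3, 96.1]), 89.8)
scene
   alu
   (array([  694.6, -1200. ]), array([377.6,  23. ]), 0.1, np.float64(79.8))
   (array([ 516.6, -149.2]), array([33.8, 49.6]), 86.3, np.float64(80.1))
   (array([ 612.9, -155.9]), array([34.1, 56. ]), 84.4, np.float64(80.5))
   (array([509.4, 182.5]), array([ 33.8, 123.6]), 85.8, np.float64(80.0))
   (array([638.2, 172.8]), array([34.3, 60.3]), 87.5, np.float64(80.6))
```

View pics/scene1.png

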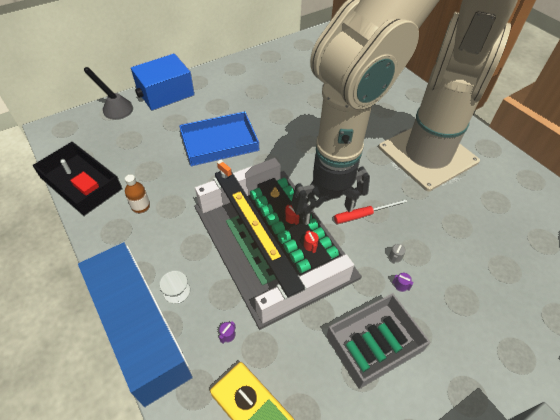

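The scene view shows the arm still arriving: the gripper is at about (330,190) near cap2, cap3 is at (311,240), and the tray is unmoved. I'll let it settle.

Call:
{"api": "play_rows", "payload": {"targets": [[0,0,0,0,0],[0,0,0,0,0]]}}

```text
clock: 1.9
eef_pos: [475.9, 139.1, 205.9]
tool_rot: [-3.141, -0.001, 1.374]
force: [-0.5, -1.1, -0.9]
width: 85.2
gripper_force: 0.0
```

```bash
python3 -c "
from g import *
go(492.4,102.4,94,np.pi/2-.2)"
```

```text
shift cm [-3.27  2.34 11.19] spin 0.2 d 40.2 from [475.9 139.1 205.9] 1.374 w 85.2 F [-0.5 -1.1 -0.9] t 1.9 q7 -0.23
```

Call:
{"api": "play_rows", "payload": {"targets": [[0,-1.6,1.2,1,0],[0,-3.27,2.34,2,0],[0,-3.27,2.34,5,0.2],[0,-3.27,2.34,8,0.2],[0,-3.27,2.34,10,0.2],[0,-3.27,2.34,11.2,0.2],[0,-3.27,2.34,11.2,0.2],[0.4,-3.27,2.34,11.2,0.2],[0.4,-3.27,2.34,11.2,0.2],[0.4,-3.27,2.34,11.2,0.2]]}}

```text
clock: 2.9
eef_pos: [493.3, 101.3, 94.8]
tool_rot: [3.14, -0.001, 1.368]
force: [0.5, 0.6, -0.5]
width: 50.8
gripper_force: 0.0
```

```bash
python3 -c "
from g import *
go(492.4,102.4,94,np.pi/2-.2)
for n in('top','scene'):
    im,d=snap(n)
    c=im[140:270,190:370] if n=='top' else im[150:330,190:370]
    cv2.imwrite('pics/'+n+'2.png',cv2.resize(c[:,:,::-1],(560,int(560*c.shape[0]/c.shape[1])),interpolation=cv2.INTER_CUBIC))
"
```

```text
shift cm [ 0.09 -0.11  0.08] spin -0.2 d 1.4 from [493.3 101.3  94.8] 1.368 w 50.8 F [ 0.5  0.6 -0.5] t 2.9 q7 -0.06
```

View pics/scene2.png

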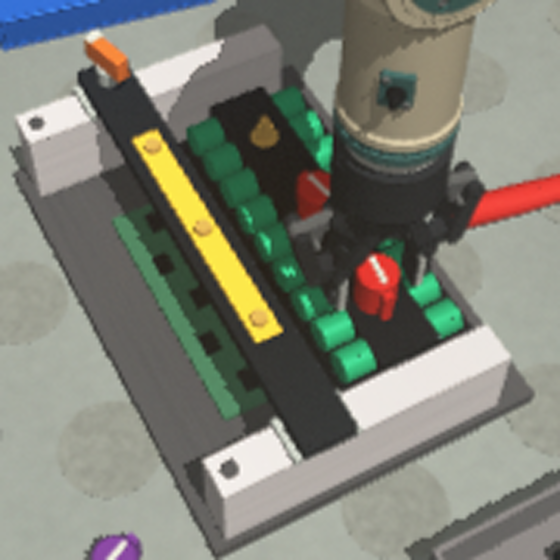

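The fingers straddle cap3 (375,280 in the crop). Closing on it.

Call:
{"api": "play_rows", "payload": {"targets": [[1,0,0,0,0],[1,0,0,0,0],[1,0,0,0,0],[1,0,0,0,0],[1,0,0,0,0]]}}

```text
clock: 3.5
eef_pos: [492.0, 101.2, 94.4]
tool_rot: [-3.14, -0.0, 1.368]
force: [-2.5, 1.4, 7.2]
width: 29.3
gripper_force: 58.9
```

Call:
{"api": "play_rows", "payload": {"targets": [[1,0,0,0,8.5],[1,0,0,-0.03,17],[1,0,0,-0.06,25.5],[1,0,0,-0.08,25.5],[1,0,0,-0.11,17],[1,0,0,-0.14,8.5],[1,0,0,-0.17,0],[1,0,0,-0.2,-8.5],[1,0,0,-0.23,-17],[1,0,0,-0.26,-25.5]]}}

```text
clock: 4.5
eef_pos: [492.4, 101.2, 95.7]
tool_rot: [-3.141, -0.0, 1.823]
force: [0.1, 0.8, -7.9]
width: 29.0
gripper_force: 60.0
```

Call:
{"api": "play_rows", "payload": {"targets": [[1,0,0,-0.04,8.5],[1,0,0,-0.08,17],[1,0,0,-0.12,25.5],[1,0,0,-0.16,34],[1,0,0,-0.2,42.5],[1,0,0,-0.23,51],[1,0,0,-0.24,51],[1,0,0,-0.28,42.5],[1,0,0,-0.32,34],[1,0,0,-0.36,25.5]]}}

```text
clock: 5.5
eef_pos: [492.0, 101.3, 99.1]
tool_rot: [-3.14, 0.0, 1.38]
force: [-0.5, 0.9, -10.8]
width: 29.5
gripper_force: 60.5
```

Call:
{"api": "play_rows", "payload": {"targets": [[1,0,0,-0.04,-8.5],[1,0,0,-0.08,-17],[1,0,0,-0.12,-25.5],[1,0,0,-0.13,-25.5],[1,0,0,-0.17,-17],[1,0,0,-0.21,-8.5],[1,0,0,-0.25,0],[1,0,0,-0.29,8.5],[1,0,0,-0.33,17],[1,0,0,-0.37,25.5]]}}

```text
clock: 6.5
eef_pos: [491.7, 101.4, 103.3]
tool_rot: [-3.14, 0.001, 0.917]
force: [-1.4, 0.5, -10.5]
width: 29.3
gripper_force: 60.8
```

Call:
{"api": "play_rows", "payload": {"targets": [[1,0,0,-0.04,-8.5],[1,0,0,-0.08,-17],[1,0,0,-0.12,-25.5],[1,0,0,-0.16,-34],[1,0,0,-0.2,-42.5],[1,0,0,-0.23,-51],[1,0,0,-0.24,-51],[1,0,0,-0.28,-42.5],[1,0,0,-0.32,-34],[1,0,0,-0.36,-25.5]]}}

```text
clock: 7.5
eef_pos: [492.0, 101.2, 107.2]
tool_rot: [-3.14, -0.0, 1.358]
force: [-0.7, 0.9, -6.6]
width: 29.4
gripper_force: 61.2
```

Call:
{"api": "play_rows", "payload": {"targets": [[1,0,0,-0.04,8.5],[1,0,0,-0.08,17],[1,0,0,-0.12,25.5],[1,0,0,-0.13,25.5],[1,0,0,-0.17,17],[1,0,0,-0.21,8.5],[1,0,0,-0.25,0],[1,0,0,-0.29,-8.5],[1,0,0,-0.33,-17],[1,0,0,-0.37,-25.5]]}}

```text
clock: 8.5
eef_pos: [494.3, 100.6, 112.0]
tool_rot: [3.138, 0.001, 1.82]
force: [-0.5, 0.5, 0.3]
width: 29.2
gripper_force: 62.0
```

```bash
python3 -c "
from g import *
go(492.4,102.4,200,np.pi/2)
im,d=snap('scene')
c=im[150:330,190:370]
cv2.imwrite('pics/scene3.png',cv2.resize(c[:,:,::-1],(560,560),interpolation=cv2.INTER_CUBIC))
"
```

```text
shift cm [ 0.22 -0.14 -8.8 ] spin 14.3 d 2.6 from [494.3 100.6 112. ] 1.82 w 29.2 F [-0.5  0.5  0.3] t 8.5 q7 0.22
```

View pics/scene3.png

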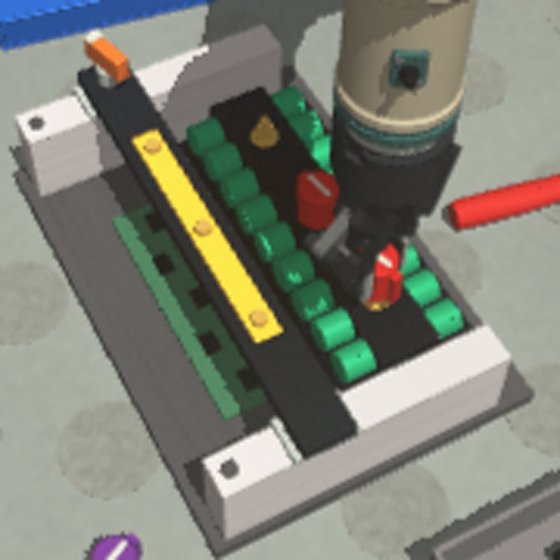

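Cap3 is off: brass shows beneath it at (380,300) and the pull has dropped to zero. Lifting clear.

Call:
{"api": "play_rows", "payload": {"targets": [[1,0,0,-0.5,0],[1,0,0,-1,0],[1,0,0,-2,0],[1,0,0,-4,5],[1,0,0,-7,10],[1,0,0,-9,14],[1,0,0,-9,14],[1,0,0,-9,14]]}}

```text
clock: 9.35
eef_pos: [492.7, 101.4, 201.6]
tool_rot: [3.14, -0.0, 1.569]
force: [-0.4, 0.7, -0.1]
width: 29.2
gripper_force: 61.9
```

```bash
python3 -c "
from g import *
from m import *
for n in('top','scene'):
    im,d=snap(n,n+'4.png'); r=measure(n,im,d); print(n,r['blue'],r['red'],r['org'])
go(518.6,-380.7,200,1.326)
"
```

```text
top [(array([ 516.1, -602.6]), array([147.8,  28.4]), 9.9), (array([ 480. , -371.3]), array([152. , 200.4]), 76.0)] [(np.float64(100.1), array([485.5,  16.7,  96.6]), 91), (np.float64(108.8), array([105.2, 651.9,  93.2]), 3371)] [(array([ 565.1, -150.6,  136.7]), array([ 565.3, -151.6]), array([11.6, 25.8]), 1.827, 66)]
scene [(array([ 544.8, -617.7]), array([ 89.4, 182.2]), 54.3), (array([ 478.9, -367. ]), array([157.8, 200.3]), 75.2), (array([889.9, 200.3]), array([ 2.9, 96.2]), 89.6)] [(np.float64(245.7), array([492.9, 109.4, 222.2]), 179), (np.float64(99.4), array([488. ,  23. ,  95.8]), 191)] [(array([ 565.5, -146.2,  135.9]), array([ 565.5, -146.9]), array([12.3, 30.7]), 1.783, 103)]
shift cm [-48.18   2.74   0.05] spin 13.9 d 482.6 from [492.1 101.2 200.5] 1.569 w 28.9 F [ 0.8  0.3 -0.4] t 9.4 q7 -0.0
```

Call:
{"api": "play_rows", "payload": {"targets": [[1,-4,0.2,0,1],[1,-8.5,0.5,0,2],[1,-13,0.7,0,4],[1,-17.5,1,0,5],[1,-22,1.3,0,6],[1,-26.5,1.5,0,8],[1,-31,1.8,0,9],[1,-35.5,2,0,11],[1,-40,2.3,0,12],[1,-44.5,2.5,0,13]]}}

```text
clock: 10.45
eef_pos: [516.0, -345.5, 199.6]
tool_rot: [-3.139, -0.001, 1.341]
force: [0.8, 0.7, -0.3]
width: 28.7
gripper_force: 61.9
```

```bash
python3 -c "
from g import *
go(518.6,-380.7,44,1.326)
"
```

```text
shift cm [-3.37  1.06 15.56] spin 0.9 d 35.3 from [ 516.  -345.5  199.6] 1.341 w 28.7 F [ 0.8  0.7 -0.3] t 10.4 q7 0.56
```

Call:
{"api": "play_rows", "payload": {"targets": [[1,-2.5,0.5,3,0],[1,-2.8,0.9,7,0],[1,-2.8,0.9,11,0],[1,-2.8,0.9,13.5,0],[1,-2.8,0.9,14.8,0],[1,-2.8,0.9,15.4,0],[1,-2.8,0.9,15.6,0],[1,-2.8,0.9,15.6,0],[0.4,-2.8,0.9,15.6,0],[0.4,-2.8,0.9,15.6,0]]}}

```text
clock: 11.45
eef_pos: [519.7, -373.7, 46.3]
tool_rot: [3.14, 0.001, 1.342]
force: [-0.0, -0.1, 0.8]
width: 51.1
gripper_force: 0.0
```

Call:
{"api": "play_rows", "payload": {"targets": [[0.4,0,0,0,0],[0.4,0,0,-1,0],[0.4,0,0,-5,0],[0.4,0,0,-10,0],[0.4,0,0,-14,0],[0.4,0,0,-16,0],[0.4,0,0,-16,0]]}}

```text
clock: 12.15
eef_pos: [520.7, -375.0, 209.9]
tool_rot: [3.134, 0.003, 1.341]
force: [-0.0, -0.7, 0.5]
width: 51.3
gripper_force: 0.0
```

```bash
python3 -c "
from g import *
from m import *
im,d=snap('scene','s5.png'); r=measure('scene',im,d); print(r['blue'],r['red'])
go(485.2,18,200,np.pi/2+.1)
"
```

```text
[(array([ 545.9, -617.9]), array([ 93.9, 185. ]), 53.3), (array([ 474.9, -383. ]), array([190.4, 198.6]), 75.8), (array([889.8, 200.3]), array([ 2.8, 95.9]), 89.9)] [(np.float64(99.2), array([487. ,  23.3,  95.8]), 211)]
shift cm [ 37.38 -12.27   0.74] spin -18.9 d 393.4 from [ 519.7 -373.9  207.4] 1.341 w 51.0 F [ 0.3 -0.  -0.7] t 12.2 q7 0.59
```

View pics/s5.png

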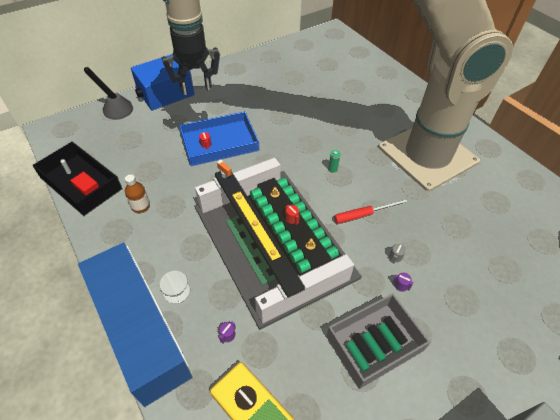

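Cap3 stands in the tray at (205,139), and stud 3 is bare. Now cap2.

Call:
{"api": "play_rows", "payload": {"targets": [[0,4,-1.2,0,-2],[0,8,-2.5,0,-4],[0,12,-3.8,0,-6],[0,16,-5.2,0,-8],[0,20.5,-6.6,0,-10],[0,25,-8,0,-12],[0,29,-9.5,0,-14.5],[0,33,-10.8,0.4,-17],[0,37.3,-12.3,0.7,-18.9],[0,37.3,-12.3,0.7,-18.9]]}}

```text
clock: 13.2
eef_pos: [481.7, 25.3, 196.3]
tool_rot: [-3.137, -0.004, 1.683]
force: [-0.2, 0.1, -0.7]
width: 85.0
gripper_force: 0.0
```

Call:
{"api": "play_rows", "payload": {"targets": [[0,0,0,0,0],[0,0,0,0,0]]}}

```text
clock: 13.4
eef_pos: [483.6, 16.6, 197.5]
tool_rot: [-3.14, 0.001, 1.67]
force: [0.3, -0.6, 0.8]
width: 85.3
gripper_force: 0.0
```

```bash
python3 -c "
from g import *
go(485.0,17.2,94.5,np.pi/2+.1)
"
```

```text
shift cm [ 0.04  0.14 10.3 ] spin -0.1 d 1.5 from [483.6  16.6 197.5] 1.67 w 85.3 F [ 0.3 -0.6  0.8] t 13.4 q7 0.24
```

Call:
{"api": "play_rows", "payload": {"targets": [[0,0,0.1,4,0],[0,0,0.1,7,0],[0,0,0.1,9,0],[0,0,0.1,10.3,0],[0.4,0,0.1,10.3,0],[1,0,0.1,10.3,0],[1,0,0.1,10.3,0],[1,0,0.1,10.3,0],[1,0,0.1,10.3,0],[1,0,0.1,10.3,0]]}}

```text
clock: 14.4
eef_pos: [485.3, 17.6, 96.2]
tool_rot: [3.14, 0.0, 1.671]
force: [-1.4, -1.3, 4.5]
width: 29.3
gripper_force: 59.1
```

```bash
python3 -c "
from g import *
im,d=snap('scene')
go(485.0,17.2,94.5,np.pi/2+.1)
c=im[150:330,190:370]
cv2.imwrite('pics/scene6.png',cv2.resize(c[:,:,::-1],(560,560),interpolation=cv2.INTER_CUBIC))
"
```

```text
shift cm [-0.04 -0.03  0.17] spin 0.0 d 0.5 from [485.3  17.6  96.2] 1.671 w 28.9 F [-1.6 -1.6  5.4] t 14.4 q7 0.31
```

View pics/scene6.png

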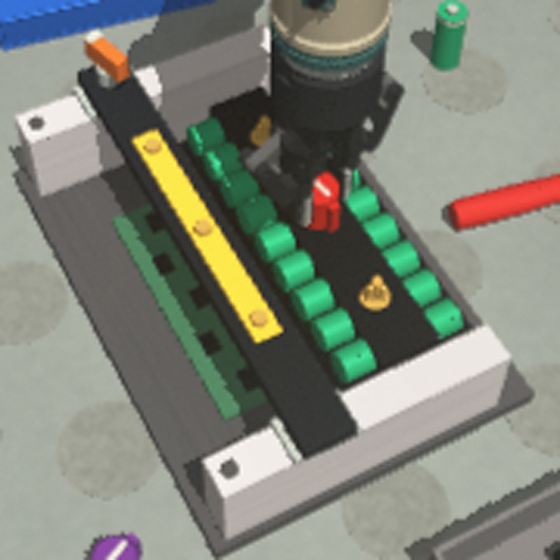

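Cap2 (322,200) is gripped squarely. Twisting.

Call:
{"api": "play_rows", "payload": {"targets": [[1,0,0,0,8.5],[1,0,0,-0.03,17],[1,0,0,-0.06,25.5],[1,0,0,-0.08,25.5],[1,0,0,-0.11,17],[1,0,0,-0.14,8.5],[1,0,0,-0.17,0],[1,0,0,-0.2,-8.5],[1,0,0,-0.23,-17],[1,0,0,-0.26,-25.5]]}}

```text
clock: 15.45
eef_pos: [485.2, 17.6, 97.5]
tool_rot: [3.141, 0.001, 2.126]
force: [1.4, -1.7, -10.5]
width: 29.0
gripper_force: 59.9
```

Call:
{"api": "play_rows", "payload": {"targets": [[1,0,0,-0.04,8.5],[1,0,0,-0.08,17],[1,0,0,-0.12,25.5],[1,0,0,-0.16,34],[1,0,0,-0.2,42.5],[1,0,0,-0.23,51],[1,0,0,-0.24,51],[1,0,0,-0.28,42.5],[1,0,0,-0.32,34],[1,0,0,-0.36,25.5]]}}

```text
clock: 16.45
eef_pos: [485.2, 17.7, 100.8]
tool_rot: [3.141, 0.001, 1.684]
force: [2.1, -1.0, -14.9]
width: 28.6
gripper_force: 60.3
```

Call:
{"api": "play_rows", "payload": {"targets": [[1,0,0,-0.04,-8.5],[1,0,0,-0.08,-17],[1,0,0,-0.12,-25.5],[1,0,0,-0.13,-25.5],[1,0,0,-0.17,-17],[1,0,0,-0.21,-8.5],[1,0,0,-0.25,0],[1,0,0,-0.29,8.5],[1,0,0,-0.33,17],[1,0,0,-0.37,25.5]]}}

```text
clock: 17.45
eef_pos: [485.3, 17.6, 104.9]
tool_rot: [3.141, 0.0, 1.22]
force: [2.0, -2.6, -9.6]
width: 29.0
gripper_force: 60.9
```

Call:
{"api": "play_rows", "payload": {"targets": [[1,0,0,-0.04,-8.5],[1,0,0,-0.08,-17],[1,0,0,-0.12,-25.5],[1,0,0,-0.16,-34],[1,0,0,-0.2,-42.5],[1,0,0,-0.23,-51],[1,0,0,-0.24,-51],[1,0,0,-0.28,-42.5],[1,0,0,-0.32,-34],[1,0,0,-0.36,-25.5]]}}

```text
clock: 18.45
eef_pos: [485.2, 17.7, 108.7]
tool_rot: [3.141, 0.0, 1.661]
force: [0.8, -2.1, -7.2]
width: 28.9
gripper_force: 61.1
```

Call:
{"api": "play_rows", "payload": {"targets": [[1,0,0,-0.04,8.5],[1,0,0,-0.08,17],[1,0,0,-0.12,25.5],[1,0,0,-0.13,25.5],[1,0,0,-0.17,17],[1,0,0,-0.21,8.5],[1,0,0,-0.25,0],[1,0,0,-0.29,-8.5],[1,0,0,-0.33,-17],[1,0,0,-0.37,-25.5]]}}

```text
clock: 19.45
eef_pos: [485.0, 18.5, 112.9]
tool_rot: [3.141, -0.0, 2.124]
force: [0.2, -0.7, -0.4]
width: 29.2
gripper_force: 61.9
```

Freed again (no pull). Lift.

Call:
{"api": "play_rows", "payload": {"targets": [[1,0,0,-0.3,8],[1,0,0,-0.8,16],[1,0,0,-2,20],[1,0,0,-4,25],[1,0,0,-7,30],[1,0,0,-9,31],[1,0,0,-9,31],[1,0,0,-9,31]]}}

```text
clock: 20.25
eef_pos: [484.9, 18.6, 202.6]
tool_rot: [3.141, -0.001, 1.577]
force: [-0.7, 0.2, -0.6]
width: 28.8
gripper_force: 61.9
```

```bash
python3 -c "
from g import *
from m import *
for n in('top','scene'):
    im,d=snap(n,n+'7.png'); r=measure(n,im,d); print(n,r['blue'],r['red'],r['org'])
go(441,-361,200,1.326)
"
```

```text
top [(array([ 516.1, -602.4]), array([147.7,  29. ]), 9.8), (array([ 480. , -371.1]), array([152.6, 200.1]), 76.3)] [(np.float64(110.3), array([105.6, 652.8,  93.9]), 3364)] [(array([ 565.7, -152.5,  136.8]), array([ 565.9, -151.7]), array([11.6, 26.4]), 1.793, 67)]
scene [(array([ 545.9, -617.6]), array([ 93.7, 184.2]), 53.7), (array([ 478.5, -368. ]), array([159. , 199.1]), 75.8), (array([890. , 200.2]), array([ 2.9, 96.3]), 89.9)] [(np.float64(212.4), array([483.4,  22.2, 205.1]), 166)] [(array([ 565.2, -147. ,  136.4]), array([ 565.2, -147.6]), array([12.1, 32.1]), 1.775, 108)]
shift cm [-37.9   -4.54   0.16] spin 14.3 d 381.7 from [484.3  18.2 201.6] 1.576 w 29.2 F [-0.4 -0.1 -0.3] t 20.4 q7 0.17
```

Call:
{"api": "play_rows", "payload": {"targets": [[1,-4,-0.5,0,1.5],[1,-8,-1,0,3],[1,-12,-1.5,0,4.5],[1,-16.5,-2,0,6],[1,-21,-2.5,0,8],[1,-25.5,-3,0,10],[1,-30,-3.6,0,12],[1,-34,-4,0,13],[1,-37.9,-4.5,0,14.3],[1,-37.9,-4.5,0,14.3]]}}

```text
clock: 21.35
eef_pos: [438.8, -367.9, 201.4]
tool_rot: [-3.141, 0.005, 1.317]
force: [-0.2, -0.7, -0.3]
width: 28.8
gripper_force: 61.9
```

```bash
python3 -c "
from g import *
from m import *
for n in('top',):
    im,d=snap(n,n+'8.png'); r=measure(n,im,d); print(n,r['blue'])
go(441,-361,45,1.326)
"
```

```text
top [(array([ 481.3, -365.5]), array([140.5, 200. ]), 76.1)]
shift cm [ 0.34  0.05 15.6 ] spin -0.3 d 3.4 from [ 439.7 -364.1  201. ] 1.321 w 29.2 F [ 0.1  1.  -0.5] t 21.4 q7 0.67
```

Call:
{"api": "play_rows", "payload": {"targets": [[1,0.2,0,3,0],[1,0.2,0,7,0],[1,0.2,0,11,0],[1,0.2,0,13.5,0],[1,0.2,0,14.8,0],[1,0.2,0,15.4,0],[1,0.2,0,15.6,0],[1,0.2,0,15.6,0],[0.4,0.2,0,15.6,0],[0.4,0.2,0,15.6,0]]}}

```text
clock: 22.4
eef_pos: [442.8, -359.7, 47.3]
tool_rot: [3.14, 0.001, 1.326]
force: [0.4, -0.5, 0.1]
width: 51.4
gripper_force: 0.0
```

Call:
{"api": "play_rows", "payload": {"targets": [[0.4,0,0,0,0],[0.4,0,0,-1,0],[0.4,0,0,-5,0],[0.4,0,0,-10,0],[0.4,0,0,-15,0],[0.4,0,0,-16,0],[0.4,0,0,-16,0]]}}

```text
clock: 23.1
eef_pos: [443.3, -360.2, 209.1]
tool_rot: [3.136, 0.002, 1.326]
force: [0.1, -0.1, 0.3]
width: 51.1
gripper_force: 0.0
```

```bash
python3 -c "
from g import *
from m import *
im,d=snap('scene','s9.png'); np.savez('s9.npz',im=im,d=d)
W=cloud('scene',d); h=cv2.cvtColor(im,cv2.COLOR_RGB2HSV)
m=((h[...,0]<6)|(h[...,0]>172))&(h[...,1]>140)&(h[...,2]>80)&(W[...,1]<-250)&(W[...,0]<620)
k,l,st,c=cv2.connectedComponentsWithStats(m.astype(np.uint8))
for i in range(1,k):
  if st[i,4]>15: print(W[l==i].mean(0),W[l==i][:,2].max(),st[i])
r=measure('scene',im,d); print(r['red'],r['org'],r['blue'])
go(565.5,-150,200,1.8)
"
```

```text
[ 445.84433291 -349.3400659    29.07006088] 42.91957897917882 [226 126  10  15 115]
[ 522.17203132 -362.62906194   28.8595792 ] 41.566781410717795 [200 133  11  16 121]
[] [(array([ 565.5, -147.9,  135.9]), array([ 565.3, -149.2]), array([11.5, 31.9]), 1.81, 104)] [(array([ 545.8, -618.2]), array([ 93. , 184.6]), 53.4), (array([ 474.3, -382.9]), array([189.4, 199.9]), 75.9), (array([889.9, 200.3]), array([ 2.8, 96.1]), 89.8)]
shift cm [23.28  6.88  0.7 ] spin -27.2 d 242.7 from [ 442.4 -359.2  207. ] 1.326 w 51.5 F [-0.5 -0.7 -0.1] t 23.1 q7 0.67
```

View pics/s9.png

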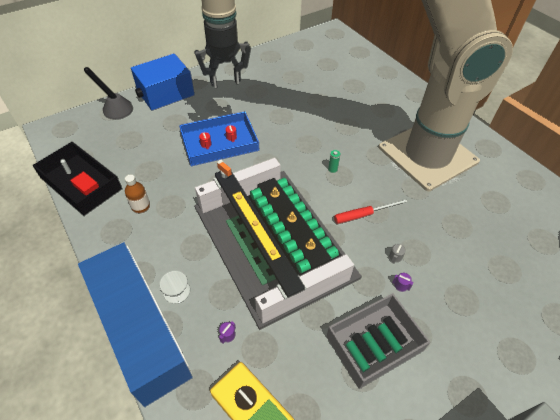

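Both caps stand in the tray at (205,139) and (231,131), and all the studs are bare. Next is the knob, at about (565,-154).

Call:
{"api": "play_rows", "payload": {"targets": [[0.4,3,1,0,-4],[0.4,7,2,0,-8],[0.4,11,3,0,-12],[0.4,15,4.4,0,-16],[0.4,19,5.6,0,-20],[0.4,22.9,6.9,0,-24],[0.4,22.9,6.9,0.7,-27.5],[0.4,22.9,6.9,0.7,-27.5],[0.4,22.9,6.9,0.7,-27.5]]}}

```text
clock: 24.05
eef_pos: [563.1, -154.7, 197.7]
tool_rot: [-3.138, -0.001, 1.803]
force: [0.2, -1.1, -0.0]
width: 51.5
gripper_force: 0.0
```

```bash
python3 -c "
from g import *
go(565.3,-153.5,134,1.81)
"
```

```text
shift cm [0.07 0.24 6.37] spin -0.4 d 2.5 from [ 563.1 -154.7  197.7] 1.803 w 51.5 F [ 0.2 -1.1 -0. ] t 24.1 q7 0.64
```

Call:
{"api": "play_rows", "payload": {"targets": [[0.4,0,0.2,2,0],[0.4,0,0.2,4.5,0],[0.4,0,0.2,5.8,0],[0.4,0,0.2,6.4,0],[0.4,0,0.2,6.4,0],[0.4,0,0.2,6.4,0]]}}

```text
clock: 24.65
eef_pos: [567.0, -154.0, 135.9]
tool_rot: [3.141, 0.001, 1.805]
force: [-0.3, -0.1, -0.6]
width: 51.0
gripper_force: 0.0
```

```bash
python3 -c "
from g import *
im,d=snap('scene'); im2,d=snap('top')
go(565.3,-153.5,134,1.81)
a=cv2.resize(im[140:220,180:280],(500,400),interpolation=cv2.INTER_CUBIC);b=cv2.resize(im2[150:230,300:360],(300,400),interpolation=cv2.INTER_CUBIC)
cv2.imwrite('pics/k.png',np.hstack([a,b])[:,:,::-1])
"
```

```text
shift cm [ 0.07 -0.18  0.22] spin -0.3 d 2.0 from [ 567.3 -153.8  136.2] 1.805 w 51.5 F [-0.3 -0.4  0.2] t 24.8 q7 0.67
```

View pics/k.png

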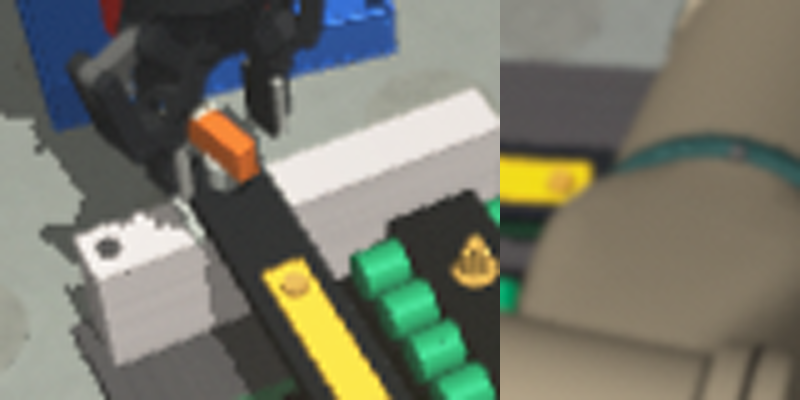

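The fingers straddle the knob (225,145 in the crop). I'll nudge 2 mm and close.

Call:
{"api": "play_rows", "payload": {"targets": [[0.4,0,-0.2,0.2,0],[0.7,0,-0.2,0.2,0],[1,0,-0.2,0.2,0],[1,0,-0.2,0.2,0],[1,0,-0.2,0.2,0],[1,0,-0.2,0.2,0],[1,0,-0.2,0.2,0]]}}

```text
clock: 25.45
eef_pos: [565.4, -153.7, 133.7]
tool_rot: [3.14, 0.0, 1.806]
force: [1.3, 1.9, 5.2]
width: 13.5
gripper_force: 58.7
```

Call:
{"api": "play_rows", "payload": {"targets": [[1,0,0,0,-7],[1,0,0,0,-14],[1,0,0,0,-21],[1,0,0,0,-28],[1,0,0,0,-35],[1,0,0,0,-42],[1,0,0,0,-49],[1,0,0,0,-56],[1,0,0,0,-63],[1,0,0,0,-66]]}}

```text
clock: 26.45
eef_pos: [564.7, -154.4, 133.7]
tool_rot: [-3.141, 0.0, 2.96]
force: [0.0, 0.4, 6.5]
width: 14.0
gripper_force: 58.9
```

```bash
python3 -c "
from g import *
s=ctrl.read_state(); print(s['torque'],s['qpos'])
p=s['eef_pos']; 
go(p[0]-95*.9965,p[1]+95*.084,p[2],s['tool_rot'][2],s)
"
```

```text
[ 0.10528213  0.05633537 -0.1464576 ] [ 0.28926261  0.69539886 -0.11082935  1.80939159  0.11890559  0.64281106
  1.49836844]
shift cm [ 9.46 -0.92 -0.  ] spin -0.0 d 95.0 from [ 564.7 -154.4  133.7] 2.96 w 14.0 F [0.  0.4 6.5] t 26.4 q7 1.5
```

Call:
{"api": "play_rows", "payload": {"targets": [[1,0.7,-0.07,0,0],[1,1.7,-0.17,0,0],[1,2.9,-0.28,0,0],[1,4.1,-0.4,0,0],[1,5.3,-0.52,0,0],[1,6.5,-0.63,0,0],[1,7.5,-0.73,0,0],[1,8.3,-0.81,0,0],[1,8.8,-0.86,0,0],[1,9.0,-0.88,0,0]]}}

```text
clock: 27.45
eef_pos: [474.0, -147.0, 133.6]
tool_rot: [-3.14, 0.001, 2.956]
force: [2.5, -2.9, 5.3]
width: 13.7
gripper_force: 59.1
```

Call:
{"api": "play_rows", "payload": {"targets": [[1,0.2,-0.02,0,0],[1,0.4,-0.04,0,0],[1,0.5,-0.05,0,0],[1,0.5,-0.05,0,0]]}}

```text
clock: 27.85
eef_pos: [470.8, -146.7, 133.7]
tool_rot: [-3.141, 0.004, 2.956]
force: [4.1, -2.3, 3.5]
width: 13.7
gripper_force: 58.8
```

Call:
{"api": "play_rows", "payload": {"targets": [[1,0.1,-0.01,0,0],[1,0.2,-0.02,0,0],[1,0.3,-0.03,0,0],[1,0.3,-0.03,0,0],[1,0.3,-0.03,0,0]]}}

```text
clock: 28.35
eef_pos: [470.5, -146.7, 133.8]
tool_rot: [-3.141, 0.009, 2.957]
force: [10.4, -4.0, -2.8]
width: 13.7
gripper_force: 58.7
```

At the stop (10 N against it). Now lock.

Call:
{"api": "play_rows", "payload": {"targets": [[1,0,0,0,8],[1,0,0,0,16],[1,0,0,0,24],[1,0,0,0,32],[1,0,0,0,40],[1,0,0,0,48],[1,0,0,0,56],[1,0,0,0,64],[1,0,0,0,70],[1,0,0,0,73]]}}

```text
clock: 29.35
eef_pos: [471.3, -145.9, 133.9]
tool_rot: [3.133, 0.004, 1.681]
force: [11.2, -0.2, -1.9]
width: 13.7
gripper_force: 58.7
```

Call:
{"api": "play_rows", "payload": {"targets": [[1,0,0,0,1.5],[1,0,0,0,3],[1,0,0,0,4.5],[1,0,0,0,4.5]]}}

```text
clock: 29.75
eef_pos: [471.4, -145.9, 133.8]
tool_rot: [3.132, 0.004, 1.607]
force: [12.0, -1.1, -1.9]
width: 13.6
gripper_force: 58.7
```

```bash
python3 -c "
from g import *
s=ctrl.read_state(); print(s['torque'],s['tool_rot'])
"
```

```text
[-0.23165636 -2.59692806  0.53172269] [3.13237964 0.00352715 1.60667631]
```

Torque is 0.53 N m, so the knob is at its end stop. Release and retreat.

Call:
{"api": "play_rows", "payload": {"targets": [[0.5,0,0,0,-2],[0.4,0,0,0,-2],[0.4,0,0,0,-2],[0.4,0,0,-2,-2],[0.4,0,0,-6,-2],[0.4,0,0,-10,-2],[0.4,-5,0,-12,-2],[0.4,-10,0,-12,-2],[0.4,-15,0,-12,-2],[0.4,-20,0,-12,-2]]}}

```text
clock: 30.75
eef_pos: [472.0, -342.7, 252.9]
tool_rot: [-3.14, -0.002, 1.639]
force: [1.0, -0.3, -0.4]
width: 51.3
gripper_force: 0.0
```

```bash
python3 -c "
from g import *
from m import *
for n in('top','scene'):
    im,d=snap(n,n+'f.png'); r=measure(n,im,d); print(n,r['org'],r['blue'],r['red'])
print(ctrl.read_state()['eef_pos'])
"
```

```text
top [(array([ 472.4, -143.2,  135.7]), array([ 472.2, -142.7]), array([11. , 27.5]), 1.693, 66)] [(array([ 483.6, -352.2]), array([114.7, 198.7]), 75.8)] [(np.float64(107.2), array([104.7, 653. ,  92.4]), 3340)]
scene [(array([ 471.7, -139.4,  136.2]), array([ 471.3, -139.5]), array([11.7, 30.1]), 1.648, 90)] [(array([ 544.9, -618.6]), array([ 91.1, 184.6]), 53.7), (array([ 475.1, -381.3]), array([188.7, 199.1]), 75.8), (array([889.9, 200.3]), array([96.1,  3.1]), 0.3)] []
[ 469.67576929 -349.97370576  252.97447711]
```

View pics/scenef.png

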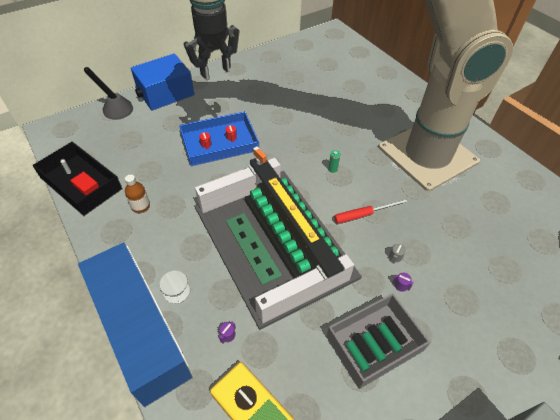

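The bar lies over the studs at about (290,215) with its knob at (262,157), turned to about 1.39 rad. Both caps are still in the tray at (205,139) and (231,131). Handing in.

```bash
python3 -c "
from cell import ctrl
print(ctrl.finish_job())"
```

```text
the job is handed in; nothing more can be done
None
```

I twisted caps 2 and 3 off their studs and put them in the blue tray (cap 1 was absent), then slid the contact bar home to its stop, turned the knob clockwise to its end stop at about 1.39 rad, and handed the job in at about 31 s.

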